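# Put the sanding block to bed and shut its case

## Task

The sanding block stands on end in its open green case, so the case cannot be shut. Push the block over with the fingertips so that it lies flat inside the case with its red abrasive face down, and only then push the lid over from behind so that it comes fully shut. Push the block lightly, never pinch or lift it, and leave the jars, tape, can and tools around the case where they are.

Things in the scene. Friction and masses are not known exactly. Their poses are not given: they have to be found in the camera images.
- case: green open-topped sheet-metal case, fixed to the bench. Outside 160 mm along its x, 320 mm along its y, 60 mm high; walls and floor 4 mm thick. Origin at the centre of its underside, z up. The lid is hinged along the top of its +x wall.
- lid (a joint): lid angle in rad: 0 fully shut (level on the rim), 1.57 upright, 1.95 its stop; starts standing open, leaning back a little. Green plate 160 x 320 x 6 mm, 0.24 kg, on a soft-close hinge (friction about 0.08 N m, damped): it stays put while near upright, and once pushed below about 1.1 rad it sinks shut slowly by itself in a few seconds.
- lid_hinge (a point): middle of the lid's hinge line, 60 mm above the bench, on the case's +x wall (80 mm from the case's centre); the hinge runs along the case's y. The axes of this point turn with the lid.
- lid_edge (a point): middle of the lid's free edge, 160 mm from the hinge, half-way through its thickness. The point's z axis points out of the lid's outer face (up when shut, backwards away from the case when open).
- block: pale wooden sanding block, 42 (own x) x 65 (y) x 105 mm (z), 0.15 to 0.27 kg, origin at its centre. x points out of the broad face with the 6 mm red abrasive layer (straight down when it lies as wanted). It starts on end (z up) on the case floor, red face roughly to the case's -y, where there is room to fall. Pushed 80 mm above the floor it tips, and falls by itself past about 22 degrees.
- jar: bystander: small yellow paint jar with a black cap, 54 mm across, 70 mm tall; must stay where it is. Origin on its axis at its underside.
- paint: bystander: blue paint bottle with a white cap, 52 mm across, 115 mm tall; must stay where it is. Origin on its axis at its underside.
- tape: bystander: orange ring, an empty tape core lying flat, 90 mm across, 24 mm high; must stay where it is. Origin on its axis at its underside.
- can: bystander: bare aluminium can, 66 mm across, 120 mm tall; must stay where it is. Origin on its axis at its underside.
- brush: bystander: brush lying on the bench; must stay where it is. Origin under its middle; it lies along its x.
- driver: bystander: screwdriver lying on the bench; must stay where it is. Origin under its middle; it lies along its x.
Not all that is in view belongs to the job. Leave any orange, purple or turquoise look-alike of the block alone.

How it is judged:
On the way, in this order (a step that is already met when the one before it is completed fails the run):
1. the block lies flat in the case, red face down, while the lid still stands open (angle between block's own x axis and vertical above 2.95 rad and height (world z) of block below 0.035 m and x of block in the frame of case between -0.08 and 0.08 m and y of block in the frame of case between -0.16 and 0.16 m and value of joint lid above 1.2 rad), for 0.2 s.
2. the lid is pushed shut (value of joint lid below 0.05 rad), for 0.2 s.
At the end, for the whole second after the job is handed in: The lid is shut (within 0.05 rad) and the block lies still and flat inside the case, red face down (within about 11 degrees) (angle between block's own x axis and vertical above 2.95 rad and height (world z) of block below 0.035 m and x of block in the frame of case between -0.08 and 0.08 m and y of block in the frame of case between -0.16 and 0.16 m and value of joint lid below 0.05 rad and linear speed of block below 0.02 m/s); the robot touches nothing.
It fails at once if the block is lifted (its centre more than 85 mm above the bench) (height (world z) of block above 0.085 m).
It fails at once if the block is pinched or pushed with more than 25 N (contact force between the fingers and block above 25 N).
It fails at once if a jar, bottle or can beside the case is moved more than 25 mm or tipped over (distance of any of jar, paint, can from where it was at the start of the episode above 0.025 m or angle between any of jar, paint, can's own z axis and vertical above 0.5 rad).
It fails at once if the tape core, brush or screwdriver is moved more than 25 mm (distance of any of tape, brush, driver from where it was at the start of the episode above 0.025 m).
It also fails if it takes over 43 s, if anything falls off the work surface, if the arm or the gripper's body presses on something with over 40 N, if the wrist force passes 120 N, or if a joint passes its speed limit or range.

## Robot

A 6-joint arm with a two-finger parallel gripper is mounted at the origin on the work surface. World frame = base frame: x ahead of the robot, y to its left, z up, the work surface at z = 0. Lengths are in m, angles in rad, forces in N, time in s.
With the tool pointing down it reaches from about 0.35 to 0.975 m from the base axis. Payload 4.9 kg.
Tool frame: the origin (TCP) lies between the finger pads; the fingertips stand 22 mm ahead of it and the grasp point (between the pads) lies 3 mm ahead of it; z points along the fingers, y is the line along which they close (so a half turn about z gives the same grasp; the last joint's range is limited). The gripper opens to 85 mm and grips with 20 to 120 N. Pads are 22 mm wide; open, the fingers measure 114 mm over their backs; the gripper's body (76 mm by 85 mm) begins 54 mm behind the grasp point. The pads swing forward as they close: fully open they stand 13 mm farther back than shut.
Start: joints at [1.037, 0.053, 1.613, -0, 1.476, -0.119], TCP at [0.252, 0.572, 0.253] pointing down, gripper open.
Joint ranges: [-3.01, 3.01], [-1.01, 2.22], [0.06, 2.58], [-1.02, 4.17], [0.09, 2.62], [-3.14, 3.14]. Speed limits (rad/s): [2.57, 2.57, 3.14, 3.14, 3.14, 3.14].

## Interface

Orientations are given as a unit quaternion [w, x, y, z].
In Python, from plant import state, grab_frame, get_calibration, job_done, recognise, regions_of gives the robot as it stands.
- The arm moves only by the tool apply_moves, never from a script. Its argument "targets" is a list of rows, each an object with "translation": the shift along the tool's x, y, z normalised to -1 to 1, where 1 is 100 mm, a list of three; "twist": the turn about the tool's z normalised to -1 to 1, where 1 is 0.1 rad; "hand": the opening, from 0 (shut) to 1 (fully open). A call has 1 to 8 rows; each row shifts and turns the commanded pose from where the row before left it, along the tool's axes as they then stand; what a row does not reach is not made up. A row lasts 1/10 s, in which the tool goes at most 50 mm and 8.59 degrees, less where a joint would pass 70% of its speed; a pose out of reach is approached as far as the arm can. A call with a number of a shift or a turn outside -1 to 1 is refused whole. A call with a gripper value outside its range is refused whole. The fingers move at their own pace and stop on an object; the grip force is fixed at half the most. Time passes only in rows, so rows that do not move let the fingers close. It gives the time, the measured TCP pose, the force, the opening and the grip force at its end, in the units of the state.
- state(): the state, without advancing time (a new reading comes with each control period).
- grab_frame(name): name is "scene" or "side" or "wrist"; returns the picture (384x512x3 uint8, red, green, blue); there is no depth.
- get_calibration(name): a dict with "camera_matrix" (3x3 intrinsics, pixels), "pose" (4x4, takes a point from camera to world coordinates). Camera axes: x right, y up, looking along -z (the intrinsics and any distortion apply to the point x, -y, -z); pixel columns grow to the right and rows downward; lengths in m; the calibration is good to about 2 mm. The wrist camera is an equidistant fisheye: a pixel r from the principal point sees the ray r / f radians off the axis. A picture is of the moment at which its call begins: read the wrist's pose just before it. get_calibration takes no time and is no camera call; for the wrist camera it gives the pose at the moment of the call.
- job_done(): hands the job in; it is judged then, once.
Trained networks look in the newest picture that a camera, given by its name, has taken for a name from the list of things; names that differ only in an ending like _2 or _b are one class to them, and where a whole thing is asked for, a point or a joint stands for the part that bears it (a point fixed in the world has none). Each returns a list of dicts, best first, with "score" (0 to 1); they miss things now and then, are a little off and sometimes report something else, mostly with a low value. They report only what shows in the picture. A call takes as long as a camera call. They do not tell look-alikes from the thing itself.
- recognise(camera, query): "point" ([x, y, z] in m, in world coordinates, good to about 4 mm: the middle of the surface that is visible of it).
- regions_of(camera, query): "pixels" (384x512 bool, what is visible of it).
The state is a dict: "time": time; "joint_pos": joint angles; "joint_vel": joint speeds; "joint_efforts": joint torques, N m; "tool_pos": TCP position; "tool_rot": TCP orientation; "contact_force": force on the tool from outside, world axes, zero at the start; "ft_torque": the same for the moment, N m; "gripper_width": opening from 0.0 (shut) to 1.0 (fully open); "grasp_force": force on a finger pad.
Only numpy, scipy, OpenCV 4.12 (cv2) and the standard library are available. Lean on these libraries where they do the work, as an engineer would, in place of code of your own. Each camera call takes 0.05 s, during which the arm holds its last target. There are 200 camera calls.

## Working session

There is one attempt and no reset: what is moved stays moved. The work goes in short steps, Python scripts to look and compute and a tool call to move; the robot and the scene stay as the last step left them, time stands still between calls to the robot, and variables do not carry over. Pictures are saved under pics/ and viewed, at most 10 in all, crops included, and the job is handed in when it is done.

Besides the shell and the picture viewer there is one more tool, called as name(argument=value, ...) on one line, values as JSON. apply_moves: Moves the arm, as the interface text tells. Its arguments: {"type":"object","properties":{"targets":{"type":"array"}},"required":["targets"]}

```bash
mkdir -p pics
cat > h.py <<'E'
import numpy as np, cv2
from plant import *
E
python3 - <<'E'
from h import *
ims=[]
for c in ("scene","side"):
    im=grab_frame(c); cv2.imwrite(f"pics/{c}0.png",im[:,:,::-1]); ims.append(im)
    for q in ("case","lid","lid_edge","block","jar","paint","tape","can","brush","driver"):
        r=recognise(c,q); print(c,q,[(np.round(d["point"],3).tolist(),round(d["score"],2)) for d in r[:3]])
cv2.imwrite("pics/both0.png",cv2.resize(np.vstack(ims)[:,:,::-1],(512,768))) 
s=state();print(s["time"],s["tool_pos"],s["tool_rot"],s["contact_force"])
for c in ("scene","side"): print(get_calibration(c))
E
```

```text
scene case [([0.573, 0.057, 0.006], 0.9)]
scene lid [([0.593, 0.17, 0.215], 0.78)]
scene lid_edge [([0.597, 0.163, 0.214], 0.84)]
scene block [([0.418, -0.094, 0.087], 0.93), ([0.47, 0.262, 0.082], 0.82), ([0.493, -0.188, 0.075], 0.67)]
scene jar [([0.527, -0.086, 0.058], 0.8), ([0.594, 0.168, 0.215], 0.61)]
scene paint [([0.633, -0.066, 0.072], 0.73)]
scene tape [([0.642, -0.379, 0.021], 0.73)]
scene can []
scene brush [([0.379, -0.551, 0.019], 0.92)]
scene driver [([0.376, 0.542, 0.023], 0.52)]
side case [([0.538, 0.14, 0.072], 0.7)]
side lid [([0.522, 0.154, 0.143], 0.55)]
side lid_edge [([0.523, 0.151, 0.144], 0.94)]
side block [([0.372, -0.12, 0.073], 0.82), ([0.432, 0.243, 0.061], 0.82), ([0.459, -0.211, 0.064], 0.81)]
side jar [([0.499, -0.103, 0.044], 0.58), ([0.537, 0.141, 0.075], 0.57), ([0.464, 0.369, 0.078], 0.4)]
side paint [([0.607, -0.088, 0.069], 0.53)]
side tape [([0.626, -0.378, 0.016], 0.71)]
side can [([0.46, 0.372, 0.079], 0.54)]
side brush [([0.364, -0.554, 0.016], 0.62), ([0.456, 0.031, 0.073], 0.18)]
side driver [([0.361, -0.557, 0.018], 0.67), ([0.369, 0.535,
[... 305 characters left out ...]
 ,   1.        ]]), 'pose': array([[-0.48370887, -0.72491795,  0.49042807,  1.27650895],
       [ 0.87517105, -0.40705642,  0.26149705,  0.41968325],
       [ 0.01006799,  0.55569689,  0.831324  ,  1.3137718 ],
       [ 0.        ,  0.        ,  0.        ,  1.        ]])}
{'camera_matrix': array([[375.20534915,   0.        , 260.60372986],
       [  0.        , 375.20534915, 193.6223441 ],
       [  0.        ,   0.        ,   1.        ]]), 'pose': array([[ 0.68693819,  0.37218418, -0.62417534, -0.39803456],
       [-0.72645546,  0.32869618, -0.60350748, -0.87110999],
       [-0.01945188,  0.86800792,  0.49616919,  0.81792334],
       [ 0.        ,  0.        ,  0.        ,  1.        ]])}
```

View pics/scene0.png

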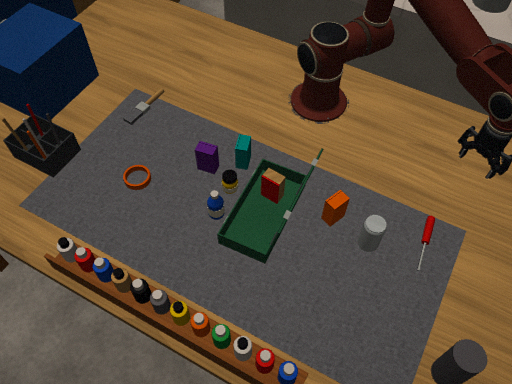

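View pics/side0.png

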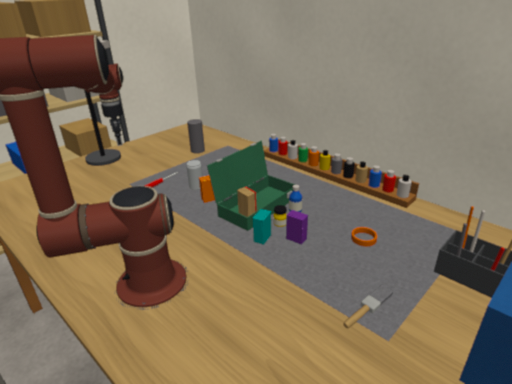

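Run:
```python
from h import *
a=cv2.imread("pics/scene0.png")[130:270,180:400]; b=cv2.imread("pics/side0.png")[130:260,180:320]
cv2.imwrite("pics/c1.png",cv2.resize(a,None,fx=3.6,fy=3.6,interpolation=cv2.INTER_CUBIC))
cv2.imwrite("pics/c2.png",cv2.resize(b,None,fx=4.5,fy=4.5,interpolation=cv2.INTER_CUBIC))
for c in("scene","side"):
    grab_frame(c)
    print(c,[(np.round(d["point"],3).tolist(),round(d["score"],2)) for d in recognise(c,"block")])
    for d in regions_of(c,"block"): 
        v,u=np.nonzero(d["pixels"]);print(u.min(),u.max(),v.min(),v.max(),d["score"])
```

```text
scene [([0.47, 0.26, 0.086], 0.87), ([0.491, -0.193, 0.076], 0.84), ([0.418, -0.092, 0.088], 0.78), ([0.493, 0.057, 0.084], 0.62), ([0.57, 0.058, 0.005], 0.4)]
321 349 190 225 0.88
195 218 142 171 0.85
235 251 135 168 0.65
261 284 169 202 0.58
side [([0.431, 0.244, 0.061], 0.88), ([0.373, -0.116, 0.07], 0.69), ([0.454, 0.036, 0.071], 0.59), ([0.458, -0.21, 0.068], 0.57)]
253 271 209 244 0.92
237 255 187 215 0.63
199 214 175 202 0.63
286 307 210 243 0.57
```

View pics/c1.png

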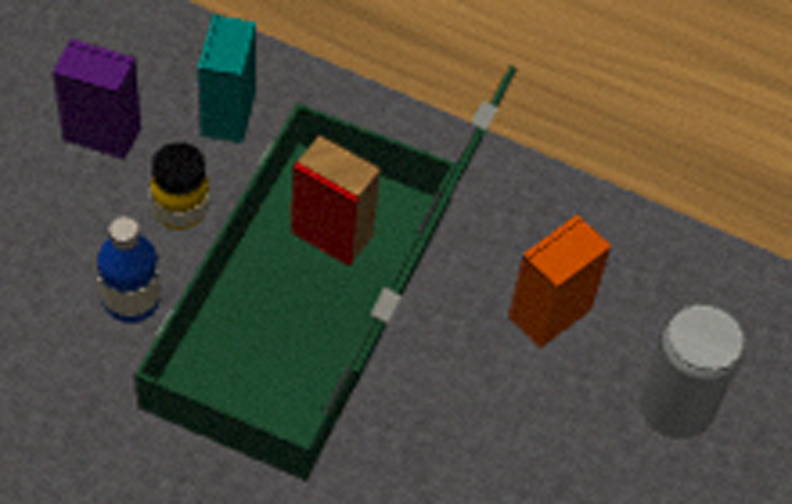

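View pics/c2.png

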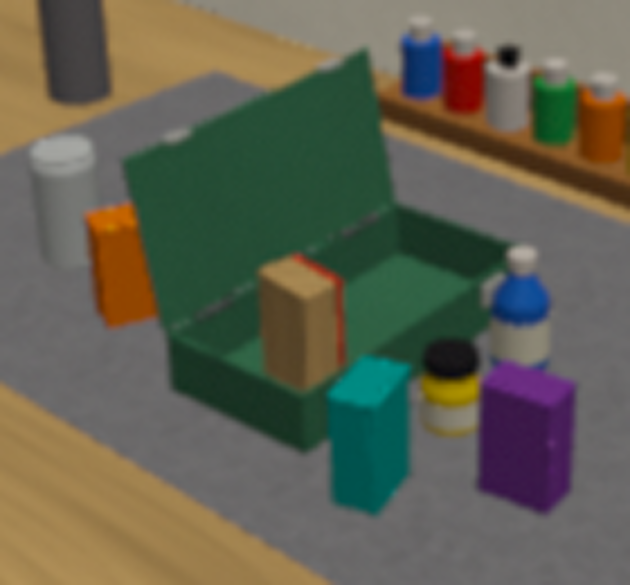

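```bash
cat >> h.py <<'E'
def ray(cam,u,v):
    c=get_calibration(cam);K=c["camera_matrix"];T=c["pose"]
    d=np.array([(u-K[0,2])/K[0,0],-(v-K[1,2])/K[1,1],-1.]);return T[:3,3],T[:3,:3]@d
def onz(cam,u,v,z):
    o,d=ray(cam,u,v);return o+d*(z-o[2])/d[2]
def proj(cam,p):
    c=get_calibration(cam);K=c["camera_matrix"];T=c["pose"]
    q=T[:3,:3].T@(np.asarray(p)-T[:3,3]);return [K[0,0]*q[0]/-q[2]+K[0,2],K[1,1]*-q[1]/-q[2]+K[1,2]]
E
python3 - <<'E'
from h import *
A=lambda u,v,z:onz("scene",180+u/3.6,130+v/3.6,z).round(4)
B=lambda u,v,z:onz("side",180+u/4.5,130+v/4.5,z).round(4)
print("rim",[A(*p,.06) for p in((300,105),(452,163),(135,378),(310,445))])
print("rim side",[B(*p,.06) for p in((172,332),(303,415),(396,205),(510,245))])
print("block top",[A(*p,.109) for p in((318,136),(380,174),(293,165),(356,197))])
print("block top side",[B(*p,.109) for p in((260,266),(305,292),(295,256),(338,277))])
for z in(.19,.2,.21,.22): print("lid",z,A(515,68,z),B(125,158,z),B(368,50,z))
E
```

```text
rim [array([ 0.3955, -0.0277,  0.06  ]), array([0.3865, 0.1241, 0.06  ]), array([ 0.7161, -0.0098,  0.06  ]), array([0.6997, 0.1467, 0.06  ])]
rim side [array([0.3878, 0.12  , 0.06  ]), array([ 0.3732, -0.0558,  0.06  ]), array([0.6947, 0.1372, 0.06  ]), array([7.043e-01, 6.000e-04, 6.000e-02])]
block top [array([0.4525, 0.0201, 0.109 ]), array([0.4626, 0.0864, 0.109 ]), array([0.491 , 0.0161, 0.109 ]), array([0.4944, 0.0795, 0.109 ])]
block top side [array([0.4606, 0.0823, 0.109 ]), array([0.4545, 0.021 , 0.109 ]), array([0.4933, 0.0723, 0.109 ]), array([0.4914, 0.018 , 0.109 ])]
lid 0.19 [0.3629 0.158  0.19  ] [0.4183 0.2023 0.19  ] [0.7387 0.2134 0.19  ]
lid 0.2 [0.371  0.1603 0.2   ] [0.4053 0.1852 0.2   ] [0.7206 0.1961 0.2   ]
lid 0.21 [0.3792 0.1627 0.21  ] [0.3923 0.1681 0.21  ] [0.7025 0.1788 0.21  ]
lid 0.22 [0.3873 0.165  0.22  ] [0.3793 0.151  0.22  ] [0.6844 0.1616 0.22  ]
```

apply_moves(targets=[{"translation": [0, 0, -0.4], "twist": -1, "hand": 0}, {"translation": [0, 0, -0.4], "twist": -1, "hand": 0}, {"translation": [0, 0, 0], "twist": -1, "hand": 0}, {"translation": [0, 0, 0], "twist": -0.35, "hand": 0}, {"translation": [0, 0, 0], "twist": 0, "hand": 0}])

```text
time: 1.9
tool_pos: [0.2519, 0.572, 0.3337]
tool_rot: [0.0, 0.04, 0.999, 0.0]
contact_force: [-0.7, 0.4, -0.2]
gripper_width: 0.144
grasp_force: 0.0
```

apply_moves(targets=[{"translation": [-0.18, -0.42, 0], "twist": 0, "hand": 0}, {"translation": [-0.18, -0.42, 0], "twist": 0, "hand": 0}, {"translation": [-0.18, -0.42, 0], "twist": 0, "hand": 0}, {"translation": [-0.18, -0.42, 0], "twist": 0, "hand": 0}, {"translation": [-0.18, -0.42, 0], "twist": 0, "hand": 0}, {"translation": [-0.18, -0.42, 0], "twist": 0, "hand": 0}, {"translation": [-0.18, -0.42, 0], "twist": 0, "hand": 0}, {"translation": [-0.18, -0.42, 0], "twist": 0, "hand": 0}])

```text
time: 2.7
tool_pos: [0.3686, 0.2239, 0.333]
tool_rot: [0.0, 0.04, 0.999, -0.0]
contact_force: [0.4, -0.0, 0.1]
gripper_width: 0.0
grasp_force: 0.0
```

apply_moves(targets=[{"translation": [-0.17, -0.42, 0], "twist": 0, "hand": 0}, {"translation": [-0.17, -0.42, 0], "twist": 0, "hand": 0}, {"translation": [-0.17, -0.42, 0], "twist": 0, "hand": 0}, {"translation": [-0.17, -0.42, 0], "twist": 0, "hand": 0}, {"translation": [0, 0, 0], "twist": 0, "hand": 0}])

```text
time: 3.2
tool_pos: [0.4237, 0.0484, 0.3327]
tool_rot: [-0.0, 0.044, 0.999, -0.001]
contact_force: [0.1, 0.6, -0.2]
gripper_width: -0.0
grasp_force: 0.0
```

apply_moves(targets=[{"translation": [0, 0, 0.4], "twist": 0, "hand": 0}, {"translation": [0, 0, 0.4], "twist": 0, "hand": 0}, {"translation": [0, 0, 0.4], "twist": 0, "hand": 0}, {"translation": [0, 0, 0.4], "twist": 0, "hand": 0}, {"translation": [0, 0, 0.4], "twist": 0, "hand": 0}, {"translation": [0, 0, 0.26], "twist": 0, "hand": 0}, {"translation": [0, 0, 0], "twist": 0, "hand": 0}])

```text
time: 3.9
tool_pos: [0.4191, 0.0537, 0.1026]
tool_rot: [-0.005, 0.04, 0.999, 0.0]
contact_force: [-0.2, -0.6, -0.5]
gripper_width: -0.003
grasp_force: 0.0
```

Run:
```python
from h import *
a=grab_frame("scene")[130:270,180:400]; b=grab_frame("side")[130:260,180:340]
a=cv2.resize(a,(512,326));b=cv2.resize(b,(288,234));o=np.zeros((326,800,3),np.uint8);o[:,:512]=a;o[:234,512:]=b
cv2.imwrite("pics/d.png",o[:,:,::-1])
```

```text
(no output)
```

View pics/d.png

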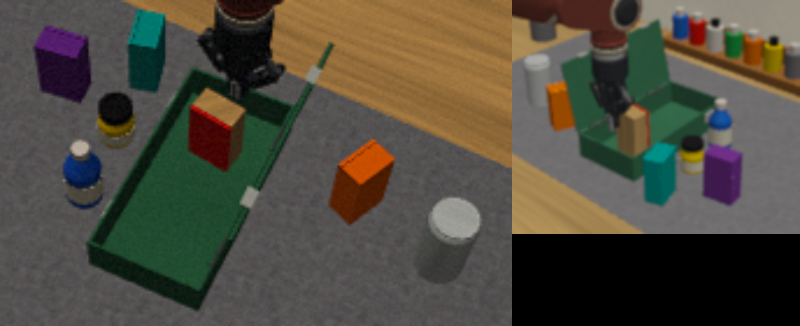

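apply_moves(targets=[{"translation": [-0.1, 0, 0], "twist": 0, "hand": 0}, {"translation": [-0.1, 0, 0], "twist": 0, "hand": 0}, {"translation": [-0.06, 0, 0], "twist": 0, "hand": 0}, {"translation": [-0.06, 0, 0], "twist": 0, "hand": 0}, {"translation": [-0.06, 0, 0], "twist": 0, "hand": 0}])

```text
time: 4.5
tool_pos: [0.4617, 0.0496, 0.1076]
tool_rot: [0.0, 0.04, 0.999, -0.0]
contact_force: [-0.5, -0.2, 0.7]
gripper_width: 0.001
grasp_force: 0.1
```

apply_moves(targets=[{"translation": [-0.06, 0, 0], "twist": 0, "hand": 0}, {"translation": [-0.06, 0, 0], "twist": 0, "hand": 0}, {"translation": [-0.06, 0, 0], "twist": 0, "hand": 0}])

```text
time: 4.8
tool_pos: [0.4793, 0.0482, 0.1072]
tool_rot: [-0.0, 0.04, 0.999, 0.0]
contact_force: [0.6, -0.5, 0.1]
gripper_width: -0.004
grasp_force: 0.0
```

```bash
cat > look.py <<'E'
from h import *
import sys
a=grab_frame("scene")[100:270,180:400]; b=grab_frame("side")[110:260,170:340]
a=cv2.resize(a,(517,400));b=cv2.resize(b,(283,250));o=np.zeros((400,800,3),np.uint8);o[:,:517]=a;o[:250,517:]=b
cv2.imwrite(f"pics/{sys.argv[1]}.png",o[:,:,::-1])
E
python3 look.py e
```

```text
(no output)
```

View pics/e.png

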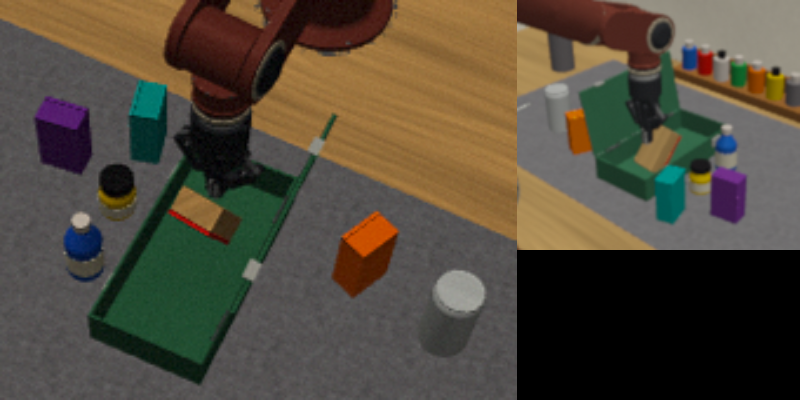

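The block (at about 205,215) is already falling forward, red face down. I'll raise the tool.

apply_moves(targets=[{"translation": [0.1, 0, 0], "twist": 0, "hand": 0}, {"translation": [0, 0, -0.4], "twist": 0, "hand": 0}, {"translation": [0, 0, -0.4], "twist": 0, "hand": 0}, {"translation": [0, 0, -0.4], "twist": 0, "hand": 0}, {"translation": [0, 0, -0.4], "twist": 0, "hand": 0}, {"translation": [0, 0, -0.4], "twist": 0, "hand": 0}, {"translation": [0, 0, -0.3], "twist": 0, "hand": 0}, {"translation": [0, 0, 0], "twist": 0, "hand": 0}])

```text
time: 5.7
tool_pos: [0.4698, 0.0491, 0.3432]
tool_rot: [0.005, 0.04, 0.999, -0.0]
contact_force: [0.2, 0.5, 0.8]
gripper_width: -0.0
grasp_force: 0.0
```

```bash
python3 look.py f
python3 - <<'E'
from h import *
for c in("scene","side"):
    print(c,[(np.round(d["point"],3).tolist(),round(d["score"],2)) for d in recognise(c,"block")])
E
```

```text
scene [([0.561, 0.047, 0.046], 0.92), ([0.491, -0.187, 0.074], 0.89), ([0.421, -0.096, 0.086], 0.88), ([0.469, 0.26, 0.085], 0.69)]
side [([0.46, -0.207, 0.07], 0.86), ([0.527, 0.037, 0.045], 0.75), ([0.371, -0.12, 0.073], 0.72), ([0.434, 0.242, 0.061], 0.59)]
```

View pics/f.png

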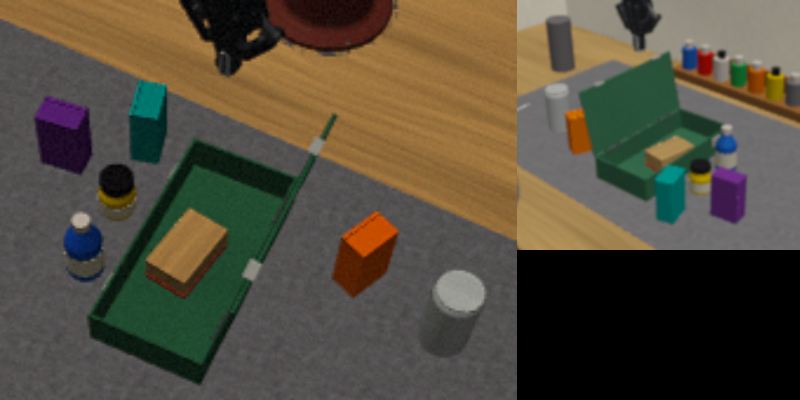

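The block lies flat with the red face underneath (188,252), and the lid is still open. Next I go behind the lid.

apply_moves(targets=[{"translation": [-0.13, 0.4, 0], "twist": 0, "hand": 0}, {"translation": [-0.13, 0.4, 0], "twist": 0, "hand": 0}, {"translation": [-0.13, 0.4, 0], "twist": 0, "hand": 0}, {"translation": [-0.13, 0.4, 0], "twist": 0, "hand": 0}, {"translation": [-0.13, 0.4, 0], "twist": 0, "hand": 0}, {"translation": [0, 0, 0], "twist": 0, "hand": 0}])

```text
time: 6.5
tool_pos: [0.5492, 0.2466, 0.3334]
tool_rot: [-0.003, 0.038, 0.999, -0.0]
contact_force: [-0.3, -0.7, -1.3]
gripper_width: 0.002
grasp_force: 0.0
```

apply_moves(targets=[{"translation": [0, 0, 0.4], "twist": 0, "hand": 0}, {"translation": [0, 0, 0.4], "twist": 0, "hand": 0}, {"translation": [0, 0, 0.4], "twist": 0, "hand": 0}, {"translation": [0, 0, 0.18], "twist": 0, "hand": 0}, {"translation": [0, 0, 0], "twist": 0, "hand": 0}])

```text
time: 7.0
tool_pos: [0.546, 0.2416, 0.193]
tool_rot: [-0.005, 0.04, 0.999, -0.002]
contact_force: [0.1, 0.6, 0.0]
gripper_width: -0.002
grasp_force: 0.0
```

apply_moves(targets=[{"translation": [0, -0.2, 0], "twist": 0, "hand": 0}, {"translation": [0, -0.2, 0], "twist": 0, "hand": 0}, {"translation": [0, -0.1, 0], "twist": 0, "hand": 0}, {"translation": [0, -0.1, 0], "twist": 0, "hand": 0}, {"translation": [0, -0.1, 0], "twist": 0, "hand": 0}, {"translation": [0, -0.1, 0], "twist": 0, "hand": 0}])

```text
time: 7.6
tool_pos: [0.5465, 0.1637, 0.2036]
tool_rot: [0.005, 0.04, 0.999, 0.001]
contact_force: [6.4, 1.2, 6.9]
gripper_width: 0.003
grasp_force: 4.4
```

apply_moves(targets=[{"translation": [0, -0.12, 0], "twist": 0, "hand": 0}, {"translation": [0, -0.12, 0], "twist": 0, "hand": 0}, {"translation": [0, -0.12, 0], "twist": 0, "hand": 0}, {"translation": [0, -0.12, 0], "twist": 0, "hand": 0}, {"translation": [0, -0.12, 0], "twist": 0, "hand": 0}, {"translation": [0, -0.12, 0], "twist": 0, "hand": 0}, {"translation": [0, -0.12, 0], "twist": 0, "hand": 0}])

```text
time: 8.3
tool_pos: [0.536, 0.0787, 0.1987]
tool_rot: [-0.001, 0.04, 0.999, -0.0]
contact_force: [-0.2, 0.9, 0.2]
gripper_width: -0.0
grasp_force: 0.3
```

apply_moves(targets=[{"translation": [0, -0.12, 0], "twist": 0, "hand": 0}, {"translation": [0, -0.12, 0], "twist": 0, "hand": 0}, {"translation": [0, 0, 0], "twist": 0, "hand": 0}, {"translation": [0, 0, -0.3], "twist": 0, "hand": 0}, {"translation": [0, 0, -0.4], "twist": 0, "hand": 0}, {"translation": [0, 0, -0.4], "twist": 0, "hand": 0}, {"translation": [0, 0, -0.4], "twist": 0, "hand": 0}])

```text
time: 9.0
tool_pos: [0.5344, 0.0559, 0.3508]
tool_rot: [-0.0, 0.04, 0.999, -0.0]
contact_force: [0.2, -1.0, -0.3]
gripper_width: -0.004
grasp_force: 0.0
```

apply_moves(targets=[{"translation": [0, 0, 0], "twist": 0, "hand": 0}, {"translation": [0, 0, 0], "twist": 0, "hand": 0}, {"translation": [0, 0, 0], "twist": 0, "hand": 0}, {"translation": [0, 0, 0], "twist": 0, "hand": 0}, {"translation": [0, 0, 0], "twist": 0, "hand": 0}, {"translation": [0, 0, 0], "twist": 0, "hand": 0}, {"translation": [0, 0, 0], "twist": 0, "hand": 0}, {"translation": [0, 0, 0], "twist": 0, "hand": 0}])

```text
time: 9.8
tool_pos: [0.5346, 0.0558, 0.3491]
tool_rot: [-0.0, 0.04, 0.999, 0.0]
contact_force: [-0.3, -0.2, 0.1]
gripper_width: -0.0
grasp_force: 0.0
```

apply_moves(targets=[{"translation": [0, 0, 0], "twist": 0, "hand": 0}, {"translation": [0, 0, 0], "twist": 0, "hand": 0}, {"translation": [0, 0, 0], "twist": 0, "hand": 0}, {"translation": [0, 0, 0], "twist": 0, "hand": 0}, {"translation": [0, 0, 0], "twist": 0, "hand": 0}, {"translation": [0, 0, 0], "twist": 0, "hand": 0}, {"translation": [0, 0, 0], "twist": 0, "hand": 0}, {"translation": [0, 0, 0], "twist": 0, "hand": 0}])

```text
time: 10.6
tool_pos: [0.5346, 0.0558, 0.3493]
tool_rot: [-0.0, 0.04, 0.999, 0.0]
contact_force: [0.6, 0.8, 0.4]
gripper_width: 0.003
grasp_force: 0.0
```

```bash
python3 look.py g
```

```text
(no output)
```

View pics/g.png

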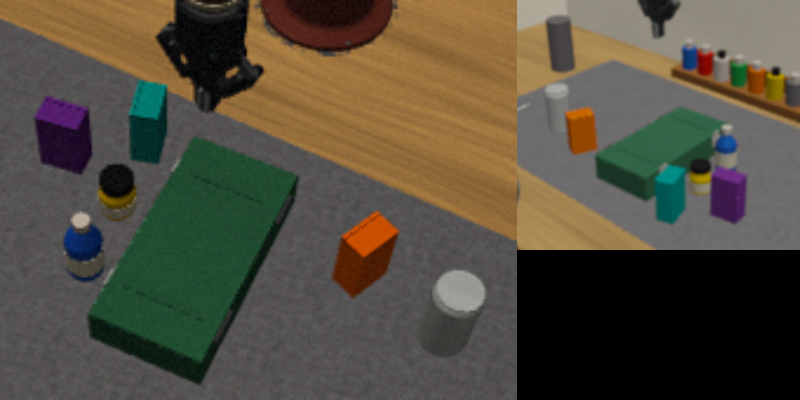

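The lid (about 195,260) looks shut and the bystanders haven't moved. I'll wait a little longer, check the lid with numbers, then hand in.

apply_moves(targets=[{"translation": [0, 0, 0], "twist": 0, "hand": 0}, {"translation": [0, 0, 0], "twist": 0, "hand": 0}, {"translation": [0, 0, 0], "twist": 0, "hand": 0}, {"translation": [0, 0, 0], "twist": 0, "hand": 0}, {"translation": [0, 0, 0], "twist": 0, "hand": 0}, {"translation": [0, 0, 0], "twist": 0, "hand": 0}, {"translation": [0, 0, 0], "twist": 0, "hand": 0}, {"translation": [0, 0, 0], "twist": 0, "hand": 0}])

```text
time: 11.5
tool_pos: [0.5346, 0.0558, 0.3493]
tool_rot: [-0.0, 0.04, 0.999, -0.0]
contact_force: [-1.2, 0.0, 0.2]
gripper_width: -0.0
grasp_force: 0.0
```

apply_moves(targets=[{"translation": [0, 0, 0], "twist": 0, "hand": 0}, {"translation": [0, 0, 0], "twist": 0, "hand": 0}, {"translation": [0, 0, 0], "twist": 0, "hand": 0}, {"translation": [0, 0, 0], "twist": 0, "hand": 0}, {"translation": [0, 0, 0], "twist": 0, "hand": 0}, {"translation": [0, 0, 0], "twist": 0, "hand": 0}, {"translation": [0, 0, 0], "twist": 0, "hand": 0}, {"translation": [0, 0, 0], "twist": 0, "hand": 0}])

```text
time: 12.3
tool_pos: [0.5346, 0.0558, 0.3493]
tool_rot: [0.0, 0.04, 0.999, 0.0]
contact_force: [0.3, 0.0, -0.3]
gripper_width: 0.002
grasp_force: 0.0
```

Run:
```python
from h import *
old=cv2.cvtColor(cv2.imread("pics/g.png"),cv2.COLOR_BGR2RGB)[:,:517]
im=grab_frame("scene"); print("diff",np.abs(cv2.resize(im[100:270,180:400],(517,400)).astype(int)-old).mean())
print([(np.round(d["point"],3).tolist(),round(d["score"],2)) for q in("lid","lid_edge") for d in recognise("scene",q)[:2]])
print(job_done())
```

```text
diff 1.9178900709219857
[([0.564, 0.065, 0.064], 0.96), ([0.566, 0.056, 0.063], 0.69)]
the job is handed in; nothing more can be done
None
```

I handed the job in at about 12 s: the block was tipped over with its red face down, then the lid was pushed shut over it, and the pictures show the jar, bottle, can and look-alikes by the case where they were; the judge returned no verdict.

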